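# Index the vial tray and latch the sample compartment

### The job

Get the sample compartment ready for a run: turn the vial tray until the notch in its rim is centred on the fixed pointer, then shut the clear lid fully. Hook the wire loop over the keeper on the lid and then press the latch lever down over centre as far as it goes, without knocking about the things that stand around.

Things in the scene. Friction and masses are not known exactly. Their poses are not given: they have to be found in the camera images.
- housing: White open-topped box (the sample compartment), fixed to the bench, 206 x 206 mm outside, walls 8 mm thick and 66 mm high. Origin: underside centre, on the tray's axis (z = bench top). Its z is up; the lid is hinged along its +y wall and stands open; on its -y side a ledge (80 mm wide along x, 58 mm high, to 152 mm from the axis) carries the latch.
- tray (a joint): Turning angle of the tray about the vertical axis through the housing's origin: azimuth of notch and post in the housing's frame, 0 towards the housing's +x, growing anticlockwise seen from above. Round aluminium tray 172 mm across, top 30 mm above the bench. Turns both ways, takes about 2 N at the post, stays where it is left.
- post (a point): Upright steel drive post on the tray, 12 mm thick, its axis 60 mm from the tray's axis at the notch's azimuth, from 30 to 58 mm above the bench. This point: on its axis, half-way up. Push it sideways to turn the tray. 12 mm vials stand on the tray on a 62 mm radius to 52 mm above the bench, none within 80 degrees of the post; black hub 36 mm across, to 40 mm above the bench.
- notch (a point): The one gap (about 20 mm wide, 16 mm deep) in the tray's rim, straight outward from the post. This point: middle of the gap, 86 mm from the axis, 40 mm above the bench.
- pointer (a point): Tip of the small upright metal pointer, 8 mm wide, standing to 51 mm above the bench, on the dark index ring round the tray; fixed, its place round the tray differs from start to start. This point lies just inside the tip, 86 mm from the tray's axis, 40 mm above the bench: with the tray aligned, notch and pointer points coincide in plan.
- lid (a joint): Lid angle: 0 shut (level on the walls), grows as it opens, pi/2 upright, up to 2.0 (it starts open past upright, leaning away from the box). Stiff hinge: stays at any angle, takes about 4 N at its free edge to swing, and must be pushed all the way down.
- lid_hinge (a point): Middle of the lid's hinge line, which runs along the housing's x: 103 mm to +y of the tray's axis, 66 mm above the bench.
- lid_edge (a point): Middle of the lid's free edge, half-way through its thickness, 206 mm from the hinge line. Lid: clear panel with white frame, 206 x 206 mm, 8 mm thick; shut, its underside is 66 mm and its top 74 mm above the bench.
- keeper (a point): Steel hook on the outer face of the lid near its free edge: 22 mm wide along x, 13 mm high, 8 mm thick, with a 5 mm lip on top towards the hinge. This point: middle of its foot on the side towards the hinge, on the lid's outer face, 180 mm from the hinge line. Its axes are the housing's when the lid is shut. The loop's bar must lie against this side, under the lip.
- lever (a joint): Latch lever: 0 pressed down fully (lying 8 degrees below level, pointing away from the box to the housing's -y), grows as it is raised, about 1.71 upright, stop at 1.5. Starts raised. Takes about 2 N at its tip to swing, stays where it is left.
- lever_pivot (a point): Lever's pivot, axis along the housing's x, 125 mm to -y of the tray's axis, 74 mm above the bench.
- lever_tip (a point): Free end of the lever, mid thickness, 58 mm from its pivot; lever 18 mm wide, 4 mm thick.
- loop (a joint): Angle of the wire loop relative to the lever, on which it pivots 20 mm from the lever's pivot: 0 latched, grows as the loop swings up off the keeper and back away from the box, stop at 3.42. Swings almost freely: it starts leaning back past upright on its stop; pushed towards the shut lid past upright it drops by its weight, the lever raised, clear over the keeper.
- loop_bar (a point): Middle of the loop's bar (parallel to the housing's x, 36 mm long, 5 mm thick), about 72 mm from the loop's pivot; its two arms run on either side of the lever, and at the start the bar stands well beyond the lever's tip.
- amber_bottle: brown glass bottle with white cap, 76 mm across, 150 mm tall; bystander, leave it alone; origin at the centre of its underside
- jar: small clear jar, 48 mm across, 60 mm tall, standing beside the latch; bystander, leave it alone; origin at the centre of its underside
- vial_box: white divided box, 90 x 120 x 45 mm; bystander, leave it alone; origin at the centre of its underside
- screwdriver: screwdriver lying on the bench; bystander, leave it alone; origin at the centre of its underside

How it is judged (in metres and radians):
On the way, in this order (a step that is already met when the one before it is completed fails the run):
1. the tray's notch is centred on the pointer, with the lid still open (horizontal distance between notch and pointer below 0.007 m and value of joint lid above 1 rad), for 0.2 s.
2. the lid is shut, the notch still on the pointer (horizontal distance between notch and pointer below 0.007 m and value of joint lid below 0.03 rad), for 0.2 s.
3. the loop's bar lies behind the keeper, the lever still raised (value of joint lid below 0.03 rad and y of loop_bar in the frame of keeper between 0 and 0.035 m and z of loop_bar in the frame of keeper below 0.009 m and value of joint lever above 0.7 rad), for 0.2 s.
At the end, for the whole second after the job is handed in: The notch point is within 7 mm of the pointer point in plan, the lid is shut (under 0.03 rad), the loop's bar is behind the keeper (0 to 12 mm from its inner side, under 9 mm above the lid) and the lever is fully down (under 0.12 rad), all at rest (all of step 2 and y of loop_bar in the frame of keeper between 0 and 0.035 m and z of loop_bar in the frame of keeper below 0.009 m and y of loop_bar in the frame of keeper below 0.012 m and value of joint lever below 0.12 rad and velocity of joint each of lever, tray below 0.05 rad/s); the robot touches nothing.
It fails at once if a bystander is shifted by more than 40 mm (distance of any of amber_bottle, jar, vial_box, screwdriver from where it was at the start of the episode above 0.04 m).
It fails at once if a bystander is knocked over (angle between any of amber_bottle, jar, vial_box's own z axis and vertical above 0.5 rad).
It also fails if it takes over 69 s, if anything falls off the work surface, if the arm or the gripper's body presses on something with over 40 N, if the wrist force passes 120 N, or if a joint passes its speed limit or range.

### The arm

A 6-joint arm with a two-finger parallel gripper is mounted at the origin on the work surface. World frame = base frame: x ahead of the robot, y to its left, z up, the work surface at z = 0. Lengths are in mm, angles in rad, forces in N, time in s.
With the tool pointing down it reaches from about 350 to 875 mm from the base axis. Payload 4.2 kg.
Tool frame: the origin (TCP) lies midway between the tips of the shut fingers; the grasp point (between the pads) lies 19 mm behind it (arm.tcp_to_grasp is the distance from the TCP to the grasp point, in mm); z points along the fingers, y is the line along which they close (so a half turn about z gives the same grasp; the last joint's range is limited). The gripper opens to 85 mm and grips with 20 to 120 N. Pads are 22 mm wide; open, the fingers measure 114 mm over their backs; the gripper's body (76 mm by 85 mm) begins 54 mm behind the grasp point. The pads swing forward as they close: fully open they stand 13 mm farther back than shut.
Start: joints at [0.259, 0.385, 0.008, 0, -1.194, -0.259], TCP at [624.979, 0.025, 231.312] pointing down, gripper open.
Joint ranges: [-3.14, 3.14], [-1.21, 2.06], [-1.07, 1.41], [-3.16, 2.05], [-2.99, -0.16], [-3.1, 3.1]. Speed limits (rad/s): [2.79, 2.79, 3.14, 3.14, 3.14, 3.14].

### API

Orientations are given as a unit quaternion [x, y, z, w].
In Python, from bench import arm gives the robot as it stands.
- The arm moves only by the tool arm_command, never from a script. Its argument "rows" is a list of rows, each a list of 2 entries, a list of its own where there are three numbers: the shift along the tool's x, y, z as a fraction of full scale, then the turn, a rotation vector about the tool's x, y, z as a fraction of full scale. In form: [[[x, y, z], [wx, wy, wz]], ...]. A call has 1 to 5 rows; each row is the pose to reach, as a shift and turn from the pose commanded when the call began, along the tool's axes at that moment, turning the shorter way round; what a row does not reach only later rows make up. Full scale, the value 1, is 0.25 m for a shift and 180 degrees for a turn. A row lasts 1/10 s, in which the tool goes at most 50 mm and 8.59 degrees, less where a joint would pass 70% of its speed; a pose out of reach is approached as far as the arm can. A call with a number of a shift or a turn outside -1 to 1 is refused whole. A call with a gripper value outside its range is refused whole. "grip" is the opening, from 0 (shut) to 1 (fully open), set as the call begins (left out, the last holds). The fingers move at their own pace and stop on an object; the grip force is fixed at half the most. Time passes only in rows, so rows that repeat a pose let the fingers close. It gives the time, the measured TCP pose, the force, the opening and the grip force at its end, in the units of the state.
- arm.read_state(): the state, without advancing time (a new reading comes with each control period).
- arm.get_image(name): name is "scene" or "side" or "wrist"; returns (picture, depth): 384x512x3 uint8, blue, green, red; 384x512 float32, mm along the optical axis (not along the pixel's ray), 0 where there is no reading.
- arm.camera_info(name): a dict with "fx", "fy", "cx", "cy" (pixels), "extrinsics" (4x4, takes a point from camera to world coordinates). Camera axes: x right, y down, z forward; pixel columns grow to the right and rows downward; lengths in mm; the calibration is good to about 2 mm. A picture is of the moment at which its call begins: read the wrist's pose just before it. camera_info takes no time and is no camera call; for the wrist camera it gives the pose at the moment of the call.
- arm.job_done(): hands the job in; it is judged then, once.
Trained networks look in the newest picture that a camera, given by its name, has taken for a name from the list of things; names that differ only in an ending like _2 or _b are one class to them, and where a whole thing is asked for, a point or a joint stands for the part that bears it (a point fixed in the world has none). Each returns a list of dicts, best first, with "score" (0 to 1); they miss things now and then, are a little off and sometimes report something else, mostly with a low value. They report only what shows in the picture. A call takes as long as a camera call.
- arm.spot_in(camera, query): "position" ([column, row] in pixels, amid what is visible of it).
The state is a dict: "clock": time; "joints": joint angles; "joint_vel": joint speeds; "joint_efforts": joint torques, N m; "position": TCP position; "ee_rot": TCP orientation; "contact_force": force on the tool from outside, world axes, zero at the start; "wrist_torque": the same for the moment, N m; "gripper_width": finger opening in mm; "grasp_force": force on a finger pad.
Only numpy, scipy, OpenCV 4.12 (cv2) and the standard library are available. Lean on these libraries where they do the work, as an engineer would, in place of code of your own. Each camera call takes 0.05 s, during which the arm holds its last target. There are 200 camera calls.

## Working session

There is one attempt and no reset: what is moved stays moved. The work goes in short steps, Python scripts to look and compute and a tool call to move; the robot and the scene stay as the last step left them, time stands still between calls to the robot, and variables do not carry over. Pictures are saved under pics/ and viewed, at most 10 in all, crops included, and the job is handed in when it is done.

Besides the shell and the picture viewer there is one more tool, called after "Emit:" as name([rows], argument=value, ...), one row to a line, values as JSON. arm_command: Moves the arm, as the interface text tells. Shift numbers are shares of 0.25 m and turn numbers shares of 180 degrees, none past 1 either way. Its arguments: {"type":"object","properties":{"rows":{"type":"array","items":{"type":"array"}},"grip":{"type":"number"}},"required":["rows"]}

```bash
mkdir -p pics; cat > h.py <<'E'
from bench import arm
import numpy as np, cv2
from scipy.spatial.transform import Rotation as R
def P(name,dep,c,r,win=1):
    i=arm.camera_info(name); c0,r0=int(round(c)),int(round(r))
    d=dep[max(r0-win,0):r0+win+1,max(c0-win,0):c0+win+1]; d=np.median(d[d>0]) if (d>0).any() else np.nan
    p=np.array([(c-i['cx'])/i['fx']*d,(r-i['cy'])/i['fy']*d,d,1]); return (np.array(i['extrinsics'])@p)[:3]
def proj(name,p):
    i=arm.camera_info(name); q=np.linalg.inv(np.array(i['extrinsics']))@np.r_[p,1]
    return np.array([q[0]/q[2]*i['fx']+i['cx'],q[1]/q[2]*i['fy']+i['cy']])
E
python3 - <<'E'
from h import *
np.set_printoptions(precision=1,suppress=True)
ims=[]
for n in ['scene','side']:
    im,d=arm.get_image(n); cv2.imwrite(f'pics/{n}0.png',im)
    np.save(n+'0.npy',d)
    print(n,np.array(arm.camera_info(n)['extrinsics'])[:3,[2,3]].T)
    for q in ['housing','post','notch','pointer','lid_edge','keeper','lever_tip','lever_pivot','loop_bar','jar','amber_bottle','vial_box','screwdriver']:
        for s in arm.spot_in(n,q)[:1]:
            print(q,round(s['score'],2),np.array(s['position']),P(n,d,*s['position']))
print(arm.read_state())
E
```

```text
scene [[  -0.4   -0.3   -0.9]
 [1033.   246.1  939.2]]
housing 0.83 [297.3 209.2] [550.5  85.5  29.9]
post 0.62 [291.5 215.5] [582.7  83.6  42.2]
notch 0.77 [289.6 215.1] [583.7  78.3  40.8]
pointer 0.61 [345.9 210.2] [576.5 210.2 187. ]
lid_edge 0.96 [348.6 214.2] [622.4 222.2 253.2]
keeper 0.91 [349.1 212.2] [610.2 220.7 241.1]
lever_pivot 0.75 [296.1 211. ] [563.   87.3  40.8]
jar 0.81 [218.5 205.5] [670.5 -96.8  60.9]
amber_bottle 0.59 [164.  131.9] [ 565.3 -363.5   95.8]
vial_box 0.86 [235.2 159.7] [ 499.7 -157.2   30. ]
screwdriver 0.9 [375.8 250.2] [545.3 320.5  22.7]
side [[  0.5  -0.4  -0.8]
 [196.4 333.9 721. ]]
housing 0.67 [222.6 224.8] [576.1  74.4  38.9]
post 0.68 [219.3 234.3] [563.9  94.7  35.4]
notch 0.71 [222.7 231.1] [563.   85.3  39.3]
pointer 0.63 [194.6 212.3] [662.3  90.6  15.9]
lid_edge 0.9 [155.  220.2] [527.  229.1 265.8]
keeper 0.65 [154.3 220.5] [527.5 230.1 265.5]
lever_tip 0.69 [278.9 153.4] [ 671.2 -209.    -1.4]
lever_pivot 0.69 [224.2 222.4] [579.1  67.2  37.9]
jar 0.72 [252.6 164.9] [650.2 -88.9  57. ]
amber_bottle 0.94 [360.3 129.6] [ 524.2 -351.3   92.3]
vial_box 0.8 [311.8 209.1] [ 477.  -121.    11.2]
screwdriver 0.63 [140.1 315. ] [536.1 320.   23.6]
{'clock': 1.4, 'joints': array([ 0.3,  0.4,  0. , -0. , -1.2, -0.3]), 'joint_vel': array([-0.,  0.,  0.,  0.,  0.,  0.]), 'joint_efforts': array([ -0. , -39.2,  18.9,   4.2,  -0. ,  -0. ]), 'position': array([625. ,   0. , 231.3]), 'ee_rot': array([-0.7,  0.7,  0. ,  0. ]), 'contact_force': array([ 0.4, -0.4, -0.1]), 'wrist_torque': array([ 0., -0., -0.]), 'grasp_force': 0.0, 'gripper_width': 85.41300198796553}
```

View pics/scene0.png

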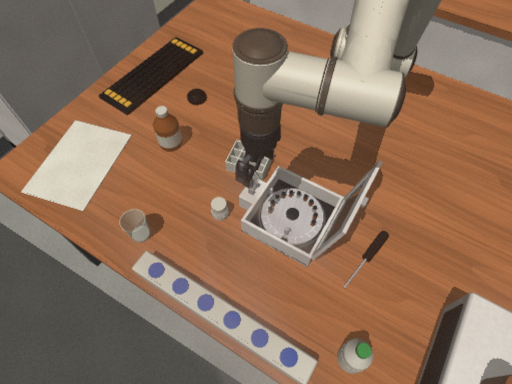

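View pics/side0.png

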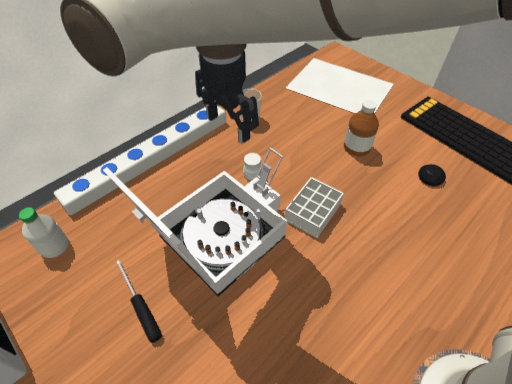

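Both views show the housing near (575, 85) with its lid leaning to +y. The latch faces the arm's right side, between the jar (scene 218,205) and the vial box (scene 235,160). I'll raise the arm to look from above with the wrist camera.

Emit:
arm_command([
  [[-0.02, 0.03, -0.2], [0, 0, 0]],
  [[-0.04, 0.07, -0.4], [0, 0, 0]],
  [[-0.06, 0.1, -0.6], [0, 0, 0]],
  [[-0.08, 0.14, -0.76], [0, 0, 0]],
  [[-0.08, 0.14, -0.76], [0, 0, 0]],
])

```text
clock: 1.9
position: [590.9, 20.0, 430.0]
ee_rot: [0.707, -0.707, 0.005, -0.006]
contact_force: [0.1, -0.2, 0.5]
gripper_width: 85.4
grasp_force: 0.0
```

```bash
python3 - <<'E'
from h import *
np.set_printoptions(precision=1,suppress=True)
n='wrist'
im,d=arm.get_image(n); np.save('w1.npy',d)
i=arm.camera_info(n); print(i)
cv2.imwrite('pics/w1.png',cv2.resize(im,(768,576),interpolation=cv2.INTER_CUBIC))
for q in ['housing','post','notch','pointer','lid_edge','keeper','lever_tip','lever_pivot','loop_bar','jar','vial_box']:
    for s in arm.spot_in(n,q)[:1]:
        print(q,round(s['score'],2),np.array(s['position']),P(n,d,*s['position']))
print(arm.read_state()['position'])
E
```

```text
{'fx': 297.453589191807, 'fy': 297.453589191807, 'cx': 257.3741269742695, 'cy': 193.08304252123327, 'extrinsics': array([[ -1. ,  -0. ,   0. , 589.2],
       [  0. ,   1. ,   0.3, -58.4],
       [ -0. ,   0.3,  -1. , 568.4],
       [  0. ,   0. ,   0. ,   1. ]])}
housing 0.63 [268.3 228.9] [570.9 174.4  54.8]
post 0.82 [270.2 174.6] [566.1  74.8  31.2]
notch 0.61 [269.6 169.1] [566.5  64.   30.4]
pointer 0.72 [289.6 134.8] [530.6   2.9  20.3]
lid_edge 0.88 [272.7 290.5] [566.7 211.6 185.6]
keeper 0.72 [274.8 293.1] [564.  212.7 190.4]
lever_tip 0.93 [270.9  97.7] [569.5 -60.5 105.8]
lever_pivot 0.56 [269.9 232. ] [566.3 177.6  56.1]
loop_bar 0.58 [273.7 231.5] [559.5 177.   55.8]
vial_box 0.57 [328.8  54.4] [ 465.8 -132.3   -2.1]
[590.1  19.9 420.8]
```

View pics/w1.png

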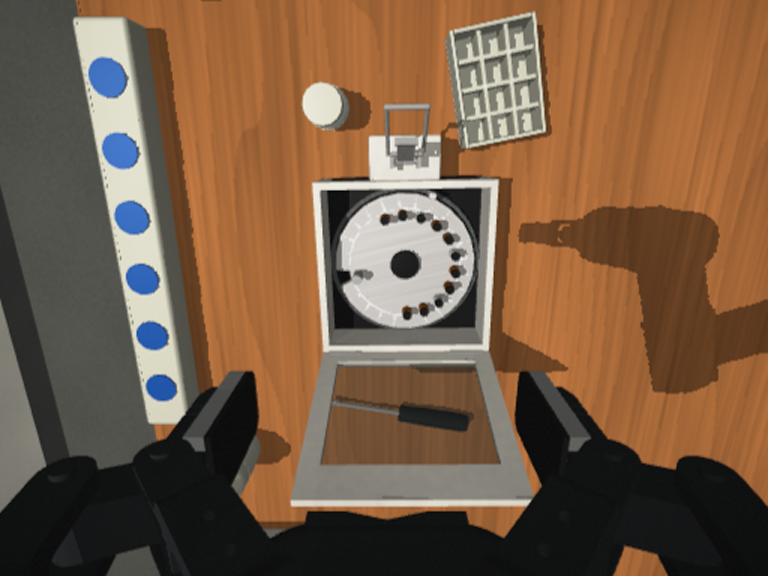

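The wrist view (1.5x) shows the hub at (405,264), notch and post at about (345,276)/(362,275), and probably the pointer at (432,196). The loop is at (407,106), the jar at (325,105), and the lid leans towards the bottom. I'll refine these with a crop.

```bash
python3 - <<'E'
from h import *
np.set_printoptions(precision=1,suppress=True)
im=cv2.imread('pics/w1.png'); small=cv2.resize(im,(512,384),interpolation=cv2.INTER_AREA)
c=small[60:240,200:340]; cv2.imwrite('pics/w1c.png',cv2.resize(c,(466,600),interpolation=cv2.INTER_CUBIC))
d=np.load('w1.npy'); n='wrist'
i=arm.camera_info(n);E=np.array(i['extrinsics'])
v,u=np.mgrid[0:384,0:512]
W=np.stack([(u-i['cx'])/i['fx']*d,(v-i['cy'])/i['fy']*d,d,np.ones_like(d)],-1)@E.T
W=W[...,:3]; np.save('W1.npy',W)
# housing walls: z 60..70 ,
m=(abs(W[...,2]-66)<7)&(abs(W[...,0]-565)<125)&(W[...,1]>-50)&(W[...,1]<190)
p=W[m][:,:2]; print(m.sum(),cv2.minAreaRect(p.astype(np.float32)),np.percentile(W[m],[1,50,99],axis=0))
# hub z~40 dark
m=(abs(W[...,2]-40)<5)&(np.hypot(W[...,0]-564,W[...,1]-79)<35); print('hub',m.sum(),W[m].mean(0),W[m].min(0),W[m].max(0))
m=(abs(W[...,2]-30)<5)&(np.hypot(W[...,0]-564,W[...,1]-79)<95); print('tray',m.sum(),cv2.minEnclosingCircle(W[m][:,:2].astype(np.float32)))
E
```

```text
964 ((568.3167114257812, 68.53760528564453), (205.72216796875, 236.47467041015625), 0.9046600461006165) [[465.4 -47.8  59. ]
 [531.  182.1  62.8]
 [665.9 186.9  72.8]]<stdin>:14: RuntimeWarning: Mean of empty slice.
  ret = um.true_divide(
Traceback (most recent call last):
ValueError: zero-size array to reduction operation minimum which has no identity
```

View pics/w1c.png

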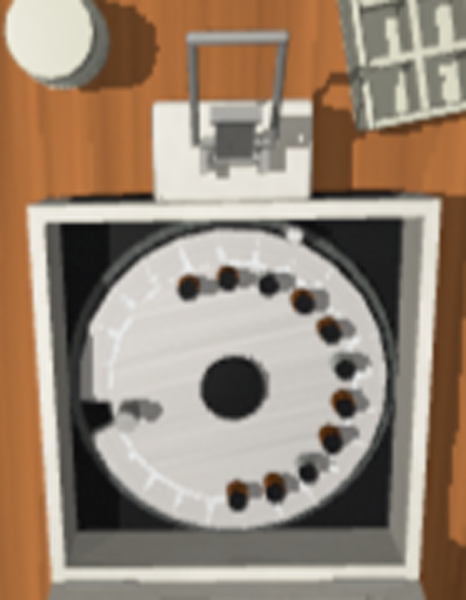

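The crop shows the notch at (97,413), post top at about (128,420), and the pointer, a small pale block at (293,235). The hub is at (234,387) and the loop bar at (237,38). Next I'll intersect the pixel rays with the known heights.

```bash
cat >> h.py <<'E'
def ray(name,c,r,z,info=None):
    i=info or arm.camera_info(name); E=np.array(i['extrinsics'])
    v=E[:3,:3]@np.array([(c-i['cx'])/i['fx'],(r-i['cy'])/i['fy'],1]); o=E[:3,3]
    return o+v*(z-o[2])/v[2]
E
python3 - <<'E'
from h import *
np.set_printoptions(precision=1,suppress=True)
d=np.load('w1.npy')
O=None
for nm,x,y,z in [('TL',30,207,66),('TR',440,198,66),('BL',50,580,66),('BR',420,582,66),('hub',234,387,40),('notch',97,413,30),('post',122,420,58),('pointer',293,233,51),('keepled TL',153,101,58),('TR',313,101,58),('loopbar',237,38,140),('leverL',205,110,128),('levR',267,110,128),('jar',48,38,60)]:
    c,r=200+x/3.3333,60+y/3.3333
    print(nm,ray('wrist',c,r,z),'depth',P('wrist',d,c,r))
st=arm.read_state(); print(st['position'],R.from_quat(st['ee_rot']).as_matrix())
# scene/side hub
for n,c,r in [('scene',292,214),('side',221.5,228.5)]: print(n,ray(n,c,r,40))
for n,c,r in [('scene',376,166),('side',107,169)]: print('lid corner',P(n,np.load(n+'0.npy'),c,r))
E
```

```text
TL [669.  -22.6  66. ] depth [670.7 -21.8  55. ]
TR [468.7 -26.7  66. ] depth [451.1 -22.2  -5.9]
BL [668.  177.5  66. ] depth [679.8 213.3  -9.5]
BR [464.3 178.9  66. ] depth [446.  213.4  -6.3]
hub [566.9  74.8  40. ] depth [566.6  76.8  32.2]
notch [642.9  92.3  30. ] depth [645.7 100.3   1.7]
post [626.9  88.2  58. ] depth [627.7  91.1  48.1]
pointer [538.4  -8.6  51. ] depth [537.6  -7.8  43.1]
keepled TL [608.5 -71.8  58. ] depth [610.9 -73.6  -7.7]
TR [531.3 -71.8  58. ] depth [523.8 -73.5  -7.1]
loopbar [571.9 -93.3 140. ] depth [572.2 -92.7 146.6]
leverL [584.3 -66.4 128. ] depth [583.3 -67.9  49.8]
levR [558.5 -66.4 128. ] depth [552.8 -67.8  49.9]
jar [657.6 -99.9  60. ] depth [ 658.8 -100.7   51.3]
[590.1  19.9 420.8] [[-0. -1. -0.]
 [-1.  0. -0.]
 [ 0.  0. -1.]]
scene [576.8  82.1  40. ]
side [569.7  83.   40. ]
lid corner [487.3 224.2 267.6]
lid corner [670.4 228.7 266.9]
```

Emit:
arm_command([
  [[0, 0, 0.04], [0, 0, 0.1667]],
  [[0, 0, 0.08], [0, 0, 0.1667]],
  [[0, 0, 0.12], [0, 0, 0.1667]],
  [[0, 0, 0.16], [0, 0, 0.1667]],
], grip=0.45)

```text
clock: 2.9
position: [590.0, 20.0, 380.8]
ee_rot: [-0.498, 0.867, 0.0, -0.0]
contact_force: [0.5, -0.5, 0.0]
gripper_width: 38.4
grasp_force: 0.0
```

Emit:
arm_command([
  [[0, 0, 0.04], [0, 0, 0.1667]],
  [[0, 0, 0.08], [0, 0, 0.1667]],
  [[0, 0, 0.12], [0, 0, 0.1667]],
  [[0, 0, 0.16], [0, 0, 0.1667]],
])

```text
clock: 3.3
position: [590.0, 20.0, 340.8]
ee_rot: [-0.257, 0.967, -0.0, -0.0]
contact_force: [0.1, 1.3, -0.6]
gripper_width: 38.2
grasp_force: 0.0
```

Emit:
arm_command([
  [[0, 0, 0.04], [0, 0, 0.1667]],
  [[0, 0, 0.08], [0, 0, 0.1667]],
  [[0, 0, 0.12], [0, 0, 0.1667]],
  [[0, 0, 0.16], [0, 0, 0.1667]],
  [[0, 0, 0.16], [0, 0, 0.1667]],
])

```text
clock: 3.8
position: [589.2, 19.9, 299.6]
ee_rot: [0.0, 1.0, -0.0, -0.002]
contact_force: [-0.6, 0.3, -0.5]
gripper_width: 38.3
grasp_force: 0.0
```

Emit:
arm_command([
  [[-0.03, 0.07, 0.12], [0, 0, 0]],
  [[-0.07, 0.14, 0.24], [0, 0, 0]],
  [[-0.11, 0.21, 0.36], [0, 0, 0]],
  [[-0.144, 0.28, 0.4], [0, 0, 0]],
  [[-0.144, 0.28, 0.4], [0, 0, 0]],
])

```text
clock: 4.3
position: [626.5, 91.8, 199.7]
ee_rot: [-0.001, 1.0, -0.001, -0.001]
contact_force: [-0.3, 0.2, 0.5]
gripper_width: 38.6
grasp_force: 0.0
```

```bash
python3 - <<'E'
from h import *
np.set_printoptions(precision=2,suppress=True)
for _ in range(6): arm.get_image('side')
i=arm.camera_info('wrist'); im,d=arm.get_image('wrist'); np.save('w2.npy',d)
import pickle; pickle.dump(i,open('i2.pkl','wb'))
cv2.imwrite('pics/w2.png',cv2.resize(im,(768,576),interpolation=cv2.INTER_CUBIC))
s=arm.read_state(); print(s['clock'],s['position'],R.from_quat(s['ee_rot']).as_matrix(),s['gripper_width'])
print(np.array(i['extrinsics']))
E
```

```text
4.65 [626.29  89.59 202.81] [[-1.  0.  0.]
 [ 0.  1.  0.]
 [-0.  0. -1.]] 38.50514054654685
[[  0.     0.95   0.31 548.69]
 [  1.    -0.    -0.    88.57]
 [ -0.     0.31  -0.95 345.59]
 [  0.     0.     0.     1.  ]]
```

View pics/w2.png

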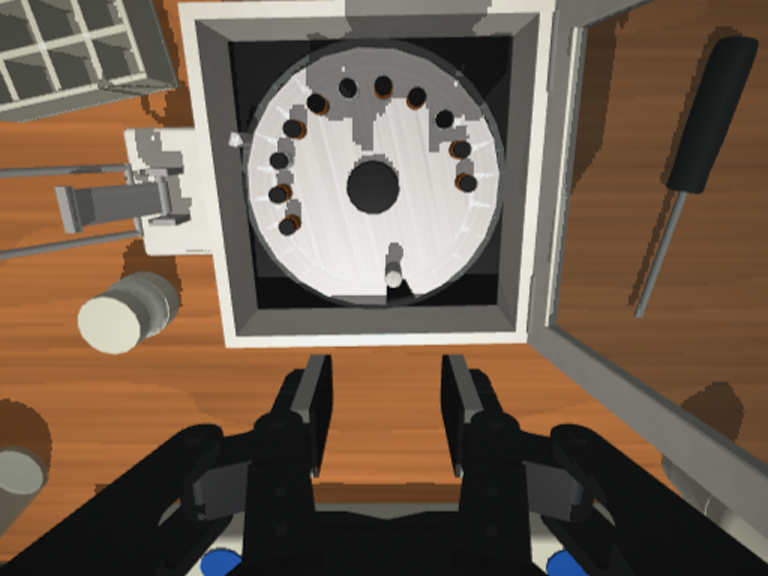

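The settled view shows the pointer at (236,140) (overlapping the wall in this view), post top (393,281), hub (373,187), and the lever tip at (67,208).

```bash
python3 - <<'E'
from h import *
import pickle
np.set_printoptions(precision=1,suppress=True)
d=np.load('w2.npy'); i=pickle.load(open('i2.pkl','rb'))
for nm,x,y,z in [('hub',373,186,40),('post',393.5,280,58),('notch',398,297,30),('pointer',235,140,51),('BL',227,347,66),('BR',528,343,66),('TL',181,6,66),('levertip',68,209,131),('jar',110,325,60)]:
    print(nm,ray('wrist',x/1.5,y/1.5,z,i),P('wrist',d,x/1.5,y/1.5))
W=np.array(i['extrinsics']); v,u=np.mgrid[0:384,0:512]
W=(np.stack([(u-i['cx'])/i['fx']*d,(v-i['cy'])/i['fy']*d,d,np.ones_like(d)],-1)@W.T)[...,:3]
for lo,hi,nm,rr in [(36,44,'hub',30)]:
    m=(W[...,2]>lo)&(W[...,2]<hi)&(np.hypot(W[...,0]-567,W[...,1]-77)<rr); print(nm,cv2.minEnclosingCircle(W[m][:,:2].astype(np.float32)))
m=(abs(W[...,2]-31)<4)&(np.hypot(W[...,0]-567,W[...,1]-77)<93); print('tray',cv2.minEnclosingCircle(W[m][:,:2].astype(np.float32)))
m=(abs(W[...,2]-66)<3)&(abs(W[...,0]-567)<115)&(abs(W[...,1]-77)<115); print('walls',cv2.minAreaRect(W[m][:,:2].astype(np.float32)))
E
```

```text
hub [573.8  79.8  40. ] [573.6  79.8  40.6]
post [634.1  93.5  58. ] [634.   93.4  57.6]
notch [655.7  97.3  30. ] [661.2  97.8  13. ]
pointer [544.7  -6.   51. ] [544.5  -6.   50.8]
BL [679.6 -20.8  66. ] [679.7 -21.1  64.9]
BR [676.8 185.5  66. ] [675.8 184.8  67.7]
TL [475.4 -23.4  66. ] [475.3 -23.3  66.3]
levertip [576.9 -63.3 131. ] [576.6 -62.8 131.6]
jar [ 665.7 -102.    60. ] [ 665.4 -102.    59.9]
hub ((575.2510375976562, 79.41583251953125), 17.88249397277832)
tray ((567.0772705078125, 76.96422576904297), 92.94364929199219)
walls ((575.5054931640625, 73.05243682861328), (206.77113342285156, 222.32725524902344), 0.8826591372489929)
```

Emit:
arm_command([
  [[-0.032, 0.016, 0.15], [0, 0, 0]],
  [[-0.032, 0.016, 0.33], [0, 0, 0]],
  [[-0.032, 0.016, 0.5], [0, 0, 0]],
  [[-0.032, 0.016, 0.66], [0, 0, 0]],
  [[-0.032, 0.016, 0.66], [0, 0, 0]],
])

```text
clock: 5.15
position: [631.9, 92.8, 32.4]
ee_rot: [0.001, 1.0, -0.001, -0.003]
contact_force: [-1.3, -0.8, -0.4]
gripper_width: 38.5
grasp_force: 0.0
```

Emit:
arm_command([
  [[0, 0, 0], [0, 0, 0]],
  [[0, 0, 0], [0, 0, 0]],
  [[0, 0, 0], [0, 0, 0]],
  [[0, 0, 0], [0, 0, 0]],
  [[0, 0, 0], [0, 0, 0]],
], grip=0)

```text
clock: 5.65
position: [635.4, 94.3, 39.0]
ee_rot: [-0.0, 1.0, 0.0, 0.002]
contact_force: [-1.2, -0.9, 7.1]
gripper_width: 9.6
grasp_force: 59.2
```

Emit:
arm_command([
  [[-0.006, -0.051, 0], [0, 0, 0]],
  [[-0.0015, -0.102, 0], [0, 0, 0]],
  [[0.014, -0.151, 0], [0, 0, 0]],
  [[0.0395, -0.196, 0], [0, 0, 0]],
  [[0.074, -0.234, 0], [0, 0, 0]],
])

```text
clock: 6.15
position: [623.3, 36.4, 39.2]
ee_rot: [-0.0, 1.0, 0.002, 0.009]
contact_force: [11.1, -0.8, -3.2]
gripper_width: 9.1
grasp_force: 59.1
```

Emit:
arm_command([
  [[0.0416, -0.03, 0], [0, 0, 0]],
  [[0.089, -0.051, 0], [0, 0, 0]],
  [[0.139, -0.061, 0], [0, 0, 0]],
  [[0.1906, -0.0604, 0], [0, 0, 0]],
  [[0.2415, -0.0487, 0], [0, 0, 0]],
])

```text
clock: 6.65
position: [558.2, 24.3, 38.1]
ee_rot: [0.0, 1.0, 0.001, 0.004]
contact_force: [6.3, 3.6, -0.1]
gripper_width: -0.2
grasp_force: 2.7
```

Emit:
arm_command([
  [[0, 0, 0], [0, 0, 0]],
  [[0, 0, 0], [0, 0, 0]],
])

```text
clock: 6.85
position: [555.1, 23.3, 36.8]
ee_rot: [0.0, 1.0, -0.0, -0.0]
contact_force: [0.1, -0.2, 0.3]
gripper_width: 0.1
grasp_force: 0.1
```

```bash
python3 - <<'E'
from h import *
import pickle
np.set_printoptions(precision=1,suppress=True)
i=arm.camera_info('wrist'); im,d=arm.get_image('wrist')
cv2.imwrite('pics/w3.png',cv2.resize(im,(768,576),interpolation=cv2.INTER_CUBIC))
pickle.dump(i,open('i3.pkl','wb'))
print(np.array(i['extrinsics'])[:3,3],arm.read_state()['position'],arm.read_state()['gripper_width'])
E
```

```text
[477.7  22.3 179.6] [555.   23.1  36.5] 0.03165636677186251
```

View pics/w3.png

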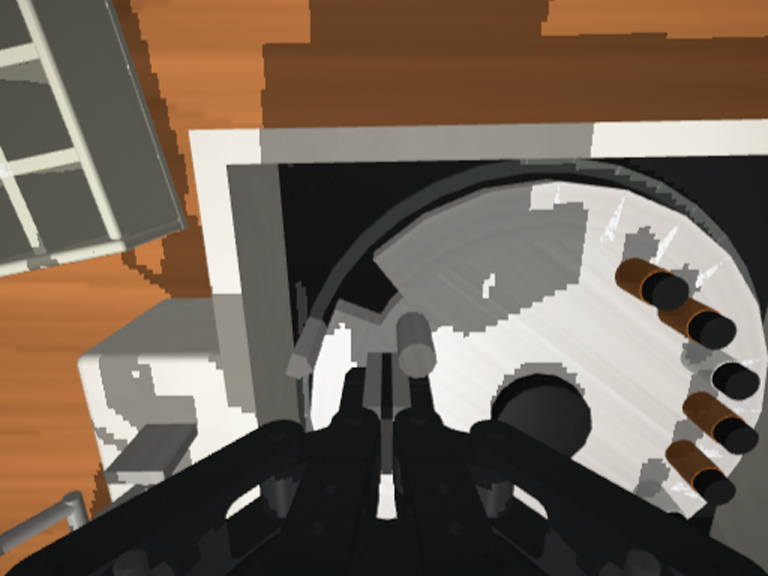

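The post slipped out of the grip and overshot: its top is at (416,358), its base at (410,320), the notch at about (355,290), and the pointer at (300,365). The fingers are empty, on the pointer's side.

```bash
python3 - <<'E'
from h import *
import pickle
np.set_printoptions(precision=1,suppress=True)
i=pickle.load(open('i3.pkl','rb')); H=np.array([574.5,79.7])
for nm,x,y,z in [('hub',541,414,40),('post',416,356,58),('postbase',410,325,30),('notch',362,290,30),('notchA',342,303,30),('notchB',376,260,30),('pointer',300,367,51)]:
    p=ray('wrist',x/1.5,y/1.5,z,i); q=p[:2]-H; print(nm,p,np.hypot(*q),np.degrees(np.arctan2(q[1],q[0])))
E
```

```text
hub [569.1  77.9  40. ] 5.718466451780856 -161.30728553683932
post [537.3  31.1  58. ] 61.21549259907045 -127.47193842855765
postbase [538.7  30.7  30. ] 60.67658472927282 -126.21409317462265
notch [525.4  13.7  30. ] 82.30386561526703 -126.6329990566534
notchA [530.2   6.5  30. ] 85.57231078468769 -121.15221516009373
notchB [514.5  18.7  30. ] 85.5574431414261 -134.48582121882427
pointer [544.6  -5.4  51. ] 90.23432506487514 -109.3845413409016
```

Emit:
arm_command([
  [[0, 0, -0.14], [0, 0, 0]],
  [[0, 0, -0.14], [0, 0, 0]],
  [[0.17, 0.012, -0.14], [0, 0, 0]],
  [[0.17, 0.012, -0.14], [0, 0, 0]],
  [[0.17, 0.012, 0], [0, 0, 0]],
])

```text
clock: 7.4
position: [515.1, 27.1, 39.5]
ee_rot: [-0.001, 1.0, 0.001, 0.004]
contact_force: [1.6, -0.2, 0.0]
gripper_width: -0.3
grasp_force: 0.0
```

Emit:
arm_command([
  [[0, 0, 0], [0, 0, 0]],
  [[-0.04, 0, 0], [0, 0, 0]],
  [[-0.07, 0, 0], [0, 0, 0]],
  [[-0.09, 0, 0], [0, 0, 0]],
  [[-0.1, 0, 0], [0, 0, 0]],
])

```text
clock: 7.9
position: [531.4, 22.0, 35.2]
ee_rot: [0.002, 1.0, -0.003, -0.008]
contact_force: [-5.2, -2.4, -1.5]
gripper_width: -0.1
grasp_force: 2.3
```

Emit:
arm_command([
  [[0, 0, 0], [0, 0, 0]],
  [[0, 0, 0], [0, 0, 0]],
])

```text
clock: 8.1
position: [537.2, 25.5, 36.6]
ee_rot: [0.001, 1.0, -0.0, -0.001]
contact_force: [-3.6, -2.0, 0.1]
gripper_width: 0.2
grasp_force: 1.6
```

```bash
python3 - <<'E'
from h import *
import pickle
np.set_printoptions(precision=1,suppress=True)
i=arm.camera_info('wrist'); im,d=arm.get_image('wrist')
cv2.imwrite('pics/w4.png',cv2.resize(im,(768,576),interpolation=cv2.INTER_CUBIC))
pickle.dump(i,open('i4.pkl','wb'))
print(arm.read_state()['position'],arm.read_state()['contact_force'])
E
```

```text
[537.5  25.8  36.7] [-3.8 -2.3 -0.2]
```

View pics/w4.png

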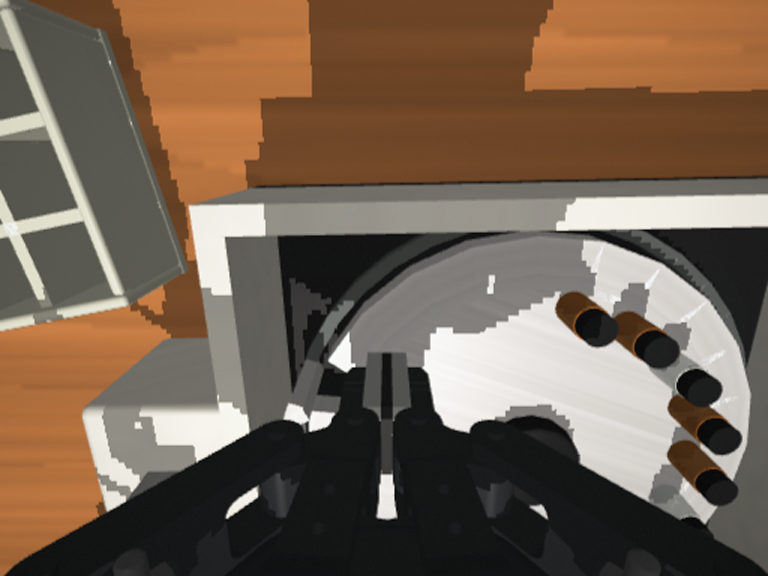

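The notch now looks close to the pointer, but the fingers hide it. I'll back off and look from above.

Emit:
arm_command([
  [[0.05, 0, 0], [0, 0, 0]],
  [[0.05, 0, -0.2], [0, 0, 0]],
  [[0, 0, -0.4], [0, 0, 0]],
  [[-0.15, 0.08, -0.6], [0, 0, 0]],
  [[-0.25, 0.14, -0.66], [0, 0, 0]],
])

```text
clock: 8.65
position: [603.2, 62.3, 207.6]
ee_rot: [-0.0, 1.0, 0.001, 0.005]
contact_force: [1.2, 0.2, -0.4]
gripper_width: -0.3
grasp_force: 0.0
```

Emit:
arm_command([
  [[0, 0, 0], [0, 0, 0]],
  [[0, 0, 0], [0, 0, 0]],
  [[0, 0, 0], [0, 0, 0]],
  [[0, 0, 0], [0, 0, 0]],
])

```text
clock: 9.05
position: [599.3, 61.0, 200.5]
ee_rot: [0.0, 1.0, -0.0, -0.001]
contact_force: [0.1, 0.2, -0.7]
gripper_width: 0.1
grasp_force: 0.0
```

```bash
python3 - <<'E'
from h import *
import pickle
np.set_printoptions(precision=1,suppress=True)
i=arm.camera_info('wrist'); im,d=arm.get_image('wrist'); np.save('w5.npy',d)
cv2.imwrite('w5.png',im)
pickle.dump(i,open('i5.pkl','wb'))
print(arm.read_state()['position'])
u,v=proj('wrist',[560,25,45]); print(u,v)
a,b=int(max(u-70,0)),int(max(v-50,0)); print(a,b)
cv2.imwrite('pics/w5c.png',cv2.resize(im[b:b+110,a:a+150],(750,550),interpolation=cv2.INTER_CUBIC))
E
```

```text
[599.3  60.9 200.5]
222.56583180429527 138.89417696922638
152 88
```

View pics/w5c.png

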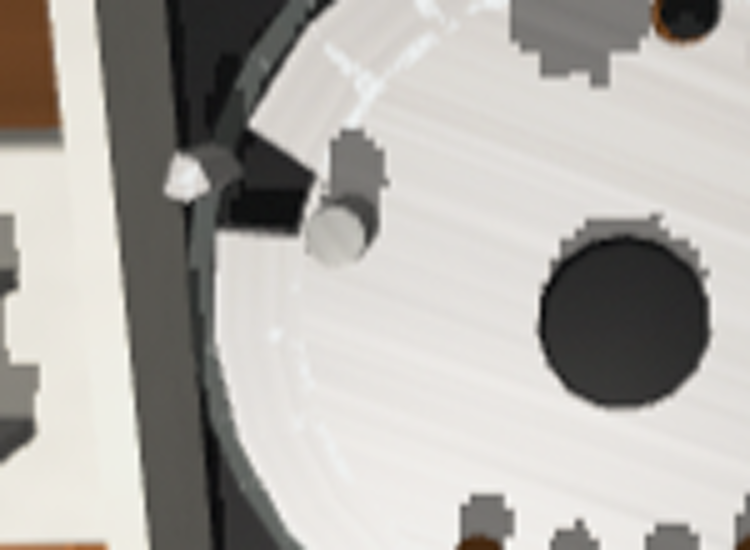

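The crop shows the notch mouth between (250,127) and (217,230), pointer top (187,178), post top (335,235), and hub (625,322).

```bash
python3 - <<'E'
from h import *
import pickle
np.set_printoptions(precision=1,suppress=True)
i=pickle.load(open('i5.pkl','rb'))
h=ray('wrist',152+625/5,88+322/5,40,i); print(h)
for nm,x,y,z in [('post',335,235,58),('nA',250,127,30),('nB',217,230,30),('nI1',315,175,30),('nI2',300,235,30),('pointer',187,178,51)]:
    p=ray('wrist',152+x/5,88+y/5,z,i); q=p[:2]-h[:2]; print(nm,p,np.hypot(*q),np.degrees(np.arctan2(q[1],q[0])))
E
```

```text
[574.3  79.8  40. ]
post [554.6  23.3  58. ] 59.78535493684622 -109.25734057467896
nA [536.    3.3  30. ] 85.54723177873478 -116.5852238686416
nB [556.7  -4.8  30. ] 86.35913377267066 -101.74772138104905
nI1 [545.6  16.1  30. ] 69.85633052687128 -114.28198442541135
nI2 [557.8  12.4  30. ] 69.3370548338212 -103.80110517997423
pointer [544.6  -5.6  51. ] 90.37433187015654 -109.22515462726233
```

The tray is aligned to within 0.1°. Now I'll go over and behind the lid.

Emit:
arm_command([
  [[0, 0, -0.2], [0, 0, 0]],
  [[0, 0, -0.4], [0, 0, 0]],
  [[0.08, 0.18, -0.48], [0, 0, 0]],
  [[0.16, 0.36, -0.48], [0, 0, 0]],
  [[0.26, 0.54, -0.48], [0, 0, 0]],
])

```text
clock: 9.6
position: [536.3, 194.0, 321.8]
ee_rot: [0.001, 1.0, 0.001, 0.001]
contact_force: [0.9, 1.1, 0.4]
gripper_width: 0.1
grasp_force: 0.0
```

Emit:
arm_command([
  [[0, 0.18, 0], [0, 0, 0]],
  [[0, 0.316, 0], [0, 0, 0]],
  [[0, 0.316, 0], [0, 0, 0]],
  [[0, 0.316, 0.16], [0, 0, 0]],
  [[0, 0.316, 0.32], [0, 0, 0]],
])

```text
clock: 10.1
position: [537.1, 272.0, 241.2]
ee_rot: [0.0, 1.0, 0.001, 0.001]
contact_force: [-0.1, -0.4, -0.7]
gripper_width: -0.0
grasp_force: 0.0
```

Emit:
arm_command([
  [[0, 0, 0], [0, 0, 0]],
  [[0, 0, 0], [0, 0, 0]],
  [[0, 0, 0], [0, 0, 0]],
])

```text
clock: 10.4
position: [538.4, 272.3, 244.1]
ee_rot: [0.0, 1.0, 0.001, 0.002]
contact_force: [0.1, 0.1, 0.6]
gripper_width: -0.1
grasp_force: 0.0
```

Emit:
arm_command([
  [[0, -0.108, 0], [0, 0, 0]],
  [[0, -0.188, -0.008], [0, 0, 0]],
  [[0, -0.268, -0.012], [0, 0, 0]],
  [[0, -0.364, -0.004], [0, 0, 0]],
  [[0, -0.46, 0.008], [0, 0, 0]],
])

```text
clock: 10.9
position: [538.1, 156.5, 241.3]
ee_rot: [0.0, 1.0, 0.001, 0.002]
contact_force: [1.3, 3.8, -0.9]
gripper_width: -0.1
grasp_force: 1.3
```

Emit:
arm_command([
  [[0, -0.104, 0.036], [0, 0, 0]],
  [[0, -0.2, 0.08], [0, 0, 0]],
  [[0, -0.276, 0.132], [0, 0, 0]],
  [[0, -0.344, 0.188], [0, 0, 0]],
  [[0, -0.404, 0.256], [0, 0, 0]],
])

```text
clock: 11.4
position: [538.0, 54.5, 177.0]
ee_rot: [0.0, 1.0, 0.0, 0.002]
contact_force: [1.6, 0.9, 1.8]
gripper_width: -0.1
grasp_force: 0.9
```

Emit:
arm_command([
  [[0, -0.052, 0.076], [0, 0, 0]],
  [[0, -0.092, 0.156], [0, 0, 0]],
  [[0, -0.124, 0.24], [0, 0, 0]],
  [[0, -0.148, 0.344], [0, 0, 0]],
  [[0, -0.152, 0.41], [0, 0, 0]],
])

```text
clock: 11.9
position: [536.7, 16.2, 73.0]
ee_rot: [0.001, 1.0, -0.001, -0.0]
contact_force: [-21.7, 6.0, 101.0]
gripper_width: 0.4
grasp_force: 60.1
```

Emit:
arm_command([
  [[0, 0, 0.015], [0, 0, 0]],
  [[0, 0, 0.03], [0, 0, 0]],
  [[0, 0, 0.03], [0, 0, 0]],
  [[0, 0, 0.03], [0, 0, 0]],
])

```text
clock: 12.3
position: [536.7, 16.3, 73.6]
ee_rot: [-0.001, 1.0, -0.001, 0.001]
contact_force: [-17.0, 0.4, 44.4]
gripper_width: -0.1
grasp_force: 22.5
```

Emit:
arm_command([
  [[0, 0, -0.15], [0, 0, 0]],
  [[0, 0, -0.33], [0, 0, 0]],
  [[0, 0, -0.5], [0, 0, 0]],
  [[-0.02, -0.05, -0.7], [0, 0, 0]],
  [[-0.08, -0.2, -0.72], [0, 0, 0]],
])

```text
clock: 12.8
position: [559.4, -31.7, 254.1]
ee_rot: [-0.002, 1.0, 0.0, 0.007]
contact_force: [1.1, 1.0, 0.4]
gripper_width: 0.0
grasp_force: 0.0
```

Emit:
arm_command([
  [[-0.03, -0.18, 0], [0, 0, 0]],
  [[-0.06, -0.36, 0], [0, 0, 0]],
  [[-0.08, -0.54, 0], [0, 0, 0]],
  [[-0.08, -0.54, 0], [0, 0, 0]],
  [[-0.08, -0.54, 0], [0, 0, 0]],
])

```text
clock: 13.3
position: [575.9, -168.8, 245.5]
ee_rot: [0.002, 1.0, -0.0, -0.0]
contact_force: [-0.7, 0.3, 0.8]
gripper_width: -0.3
grasp_force: 0.0
```

```bash
python3 - <<'E'
from h import *
np.set_printoptions(precision=1,suppress=True)
for _ in range(3): arm.get_image('scene')
print(arm.read_state()['position'],arm.read_state()['clock'])
im,d=arm.get_image('side'); np.save('s6.npy',d); ws,wd=arm.get_image('wrist')
iw=arm.camera_info('wrist')
c=cv2.resize(im[120:300,150:330],(540,540),interpolation=cv2.INTER_CUBIC)
w=cv2.resize(ws[:,256-100:256+100],(260,500))
cv2.imwrite('pics/s6.png',c)
i=arm.camera_info('side'); v,u=np.mgrid[0:384,0:512]
W=(np.stack([(u-i['cx'])/i['fx']*d,(v-i['cy'])/i['fy']*d,d,np.ones_like(d)],-1)@np.array(i['extrinsics']).T)[...,:3]
m=(abs(W[...,0]-574)<60)&(W[...,1]<-45)&(W[...,1]>-115)&(W[...,2]>85)&(W[...,2]<180)
for p,q in list(zip(W[m],np.argwhere(m)))[::6]: print(p,q[::-1])
m=(abs(W[...,0]-574)<80)&(abs(W[...,1]-80)<70); print('lid z',np.percentile(W[m][:,2],[5,50,95]))
E
```

```text
[ 576.5 -166.3  245.8] 13.45
[596.4 -89.  153.3] [269 148]
[589.7 -91.7 153.1] [272 149]
[583.3 -91.4 154.8] [274 150]
[580.1 -91.4 154. ] [275 151]
[576.6 -94.3 151.4] [277 152]
[571.6 -92.1 153.5] [278 153]
[569.1 -92.8 151.7] [279 154]
[562.8 -92.4 153.5] [281 155]
[559.5 -92.1 153. ] [282 156]
[594.  -77.9 131.3] [266 158]
[558.1 -87.9 147.7] [281 159]
[592.7 -70.4 127.9] [264 161]
[559.2 -83.3 140.8] [279 162]
[588.2 -59.7 129.5] [262 164]
[596.2 -64.5 116.5] [261 165]
[578.9 -66.2 128.6] [267 165]
[578.8 -59.8 130.2] [265 166]
[595.3 -63.8 111. ] [261 167]
[571.3 -61.6 131.5] [268 167]
[584.8 -59.6 119.1] [263 168]
[569.5 -63.  128.6] [269 168]
[594.  -62.6 106.2] [261 169]
[570.2 -60.7 126.6] [268 169]
[593.6 -59.  106. ] [260 170]
[573.5 -61.  120.4] [267 170]
[592.7 -58.2 103.9] [260 171]
[572.5 -60.1 118.5] [267 171]
[594.7 -57.   99.8] [259 172]
[570.9 -58.5 117.8] [267 172]
[592.8 -55.1  99.3] [259 173]
[573.6 -58.2 112.5] [266 173]
[593.7 -52.8  97. ] [258 174]
[571.7 -56.4 112.1] [266 174]
[594.3 -50.2  95. ] [257 175]
[575.2 -56.9 105.4] [265 175]
[595.7 -48.4  91.9] [256 176]
[578.3 -53.6 102. ] [263 176]
[558.3 -65.2 109.3] [273 176]
[576.5 -51.9 101.5] [263 177]
[558.1 -61.8 108.7] [272 177]
[573.  -51.6 101.1] [264 178]
[586.  -48.6  89.2] [259 179]
[570.4 -52.2  99.4] [265 179]
[579.1 -48.2  91.8] [261 180]
[558.  -55.6 103.6] [270 180]
[571.3 -50.1  93.3] [264 181]
[578.2 -47.4  86.2] [261 182]
[559.3 -54.   96.9] [269 182]
[567.  -49.2  90.7] [265 183]
[560.9 -49.5  92.2] [267 184]
lid z [ 69.3  71.3 517. ]
```

View pics/s6.png

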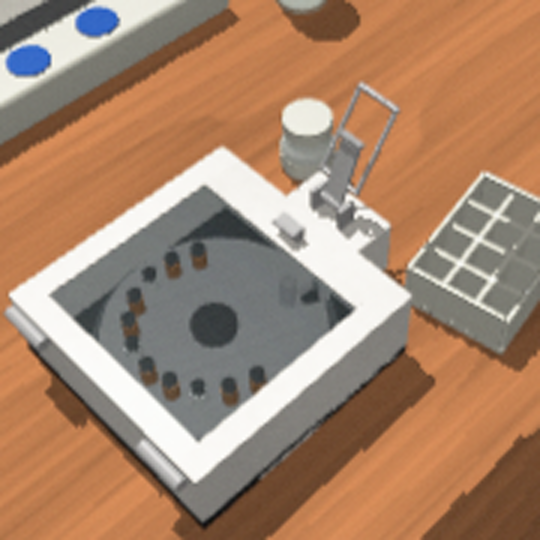

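The lid is shut flat, with the keeper at (290,230) and the loop and lever standing up at (365,130). The bar is at about (577,-92,154). Next I'll push the loop over.

Emit:
arm_command([
  [[0, 0, 0.2], [0, 0, 0]],
  [[0, 0, 0.392], [0, 0, 0]],
  [[0, 0.08, 0.392], [0, 0, 0]],
  [[0, 0.15, 0.392], [0, 0, 0]],
  [[0, 0.22, 0.392], [0, 0, 0]],
])

```text
clock: 14.05
position: [576.7, -110.3, 147.0]
ee_rot: [-0.001, 1.0, -0.0, -0.0]
contact_force: [0.3, -0.2, 0.2]
gripper_width: 0.2
grasp_force: 0.0
```

Emit:
arm_command([
  [[0, 0.06, 0], [0, 0, 0]],
  [[0, 0.12, 0], [0, 0, 0]],
  [[0, 0.18, 0], [0, 0, 0]],
  [[0, 0.22, 0], [0, 0, 0]],
  [[0, 0.252, 0], [0, 0, 0]],
])

```text
clock: 14.55
position: [576.5, -47.5, 147.0]
ee_rot: [-0.0, 1.0, 0.0, -0.0]
contact_force: [0.8, 0.1, -0.2]
gripper_width: 0.1
grasp_force: 0.0
```

Emit:
arm_command([
  [[0, 0, 0], [0, 0, 0]],
  [[0, 0, 0], [0, 0, 0]],
  [[0, 0, -0.15], [0, 0, 0]],
  [[0, 0, -0.3], [0, 0, 0]],
  [[0, 0, -0.3], [0, 0, 0]],
])

```text
clock: 15.05
position: [580.1, -49.4, 228.0]
ee_rot: [-0.0, 1.0, -0.0, 0.006]
contact_force: [0.6, -0.8, -0.3]
gripper_width: -0.3
grasp_force: 0.0
```

```bash
cat > lk.py <<'E'
from h import *
np.set_printoptions(precision=1,suppress=True)
im,d=arm.get_image('side'); cv2.imwrite('s7.png',im)
i=arm.camera_info('side'); v,u=np.mgrid[0:384,0:512]
W=(np.stack([(u-i['cx'])/i['fx']*d,(v-i['cy'])/i['fy']*d,d,np.ones_like(d)],-1)@np.array(i['extrinsics']).T)[...,:3]
m=(abs(W[...,0]-576)<26)&(W[...,1]<40)&(W[...,1]>-115)&(W[...,2]>74.5)&(W[...,2]<180)
for p,q in list(zip(W[m],np.argwhere(m)))[::5]: print(p,q[::-1])
print(arm.read_state()['position'],arm.read_state()['clock'])
E
python3 lk.py
```

```text
[588.8 -66.6 127.2] [264 163]
[587.1 -58.7 127.9] [262 165]
[579.3 -66.5 128.1] [267 165]
[573.6 -63.9 131.1] [268 166]
[572.9 -60.1 131.3] [267 167]
[579.4 -60.5 122.7] [265 168]
[567.2 -63.7 129.9] [270 168]
[576.5 -60.8 121.4] [266 169]
[585.3 -57.1 114. ] [262 170]
[572.6 -60.1 121.8] [267 170]
[579.2 -57.4 115.2] [264 171]
[568.4 -62.2 120.2] [269 171]
[574.3 -58.9 114.7] [266 172]
[583.8 -55.8 106.1] [262 173]
[570.6 -58.4 114.7] [267 173]
[577.6 -56.  107.5] [264 174]
[597.4 -50.   92.7] [256 175]
[577.2 -55.6 104.8] [264 175]
[593.9 -46.7  94.7] [256 176]
[580.2 -52.4 101.5] [262 176]
[568.7 -56.7 107.5] [267 176]
[584.8 -50.6  95.6] [260 177]
[572.7 -54.4 102.6] [265 177]
[586.9 -49.4  91.4] [259 178]
[572.9 -51.5 101.3] [264 178]
[593.6 -40.   89.7] [254 179]
[574.9 -50.4  97. ] [263 179]
[592.4 -35.7  90.8] [253 180]
[578.9 -48.   92.1] [261 180]
[568.1 -53.2  97.1] [266 180]
[589.7 -49.   78.8] [258 181]
[573.4 -49.1  92.4] [263 181]
[592.6 -42.1  78.3] [255 182]
[581.4 -47.4  83.5] [260 182]
[567.3 -49.3  93.9] [265 182]
[591.3 -37.7  79.4] [254 183]
[583.4 -46.2  79.2] 
[... 954 characters left out ...]
87.6] [246 195]
[559.9 -14.   84.2] [256 195]
[591.9  14.7  76.4] [237 196]
[574.4   6.   84.8] [245 196]
[566.2  -1.6  85.7] [250 196]
[595.4  20.7  74.9] [234 197]
[571.4   8.7  86.4] [245 197]
[564.6  -0.1  84.9] [250 197]
[590.1  22.2  77.5] [235 198]
[568.    8.8  86.1] [246 198]
[565.8  -4.2  76.5] [251 198]
[584.9  20.9  77.4] [237 199]
[565.8   2.   78.3] [249 199]
[552.4 -16.2  74.5] [259 199]
[566.7   4.3  76. ] [248 200]
[577.6  21.5  77.6] [239 201]
[556.    2.   80.3] [252 201]
[559.3   8.1  79.1] [249 202]
[570.1  19.3  75.3] [242 203]
[556.4   7.7  77.8] [250 203]
[561.4  18.2  78.9] [245 204]
[561.6  21.1  77.7] [244 205]
[559.5  20.1  75.2] [245 206]
[578.4 -49.2 225. ] 15.1
```

The bar now lies on the lid at y≈21, z≈77, behind the keeper (inner side y≈0), and the lever is still up. Next I'll press the lever.

Emit:
arm_command([
  [[0, 0.08, 0], [0, 0, 0]],
  [[0, 0.08, 0], [0, 0, 0]],
  [[0, 0.08, 0.15], [0, 0, 0]],
  [[0, 0.08, 0.3], [0, 0, 0]],
  [[0, 0.08, 0.404], [0, 0, 0]],
])

```text
clock: 15.6
position: [574.9, -29.6, 117.9]
ee_rot: [0.001, 1.0, -0.0, -0.002]
contact_force: [0.2, -0.1, 0.1]
gripper_width: 0.2
grasp_force: 0.0
```

Emit:
arm_command([
  [[0, -0.04, 0], [0, 0, 0]],
  [[0, -0.068, 0.006], [0, 0, 0]],
  [[0, -0.092, 0.013], [0, 0, 0]],
  [[0, -0.112, 0.024], [0, 0, 0]],
  [[0, -0.132, 0.038], [0, 0, 0]],
])

```text
clock: 16.1
position: [578.1, -62.3, 113.5]
ee_rot: [0.0, 1.0, 0.0, 0.002]
contact_force: [0.5, 1.5, 2.4]
gripper_width: 0.1
grasp_force: 1.2
```

Emit:
arm_command([
  [[0, -0.032, 0.034], [0, 0, 0]],
  [[0, -0.056, 0.078], [0, 0, 0]],
  [[0, -0.084, 0.11], [0, 0, 0]],
  [[0, -0.108, 0.138], [0, 0, 0]],
  [[0, -0.124, 0.154], [0, 0, 0]],
])

```text
clock: 16.6
position: [576.0, -93.4, 71.9]
ee_rot: [0.0, 1.0, -0.0, -0.001]
contact_force: [-1.0, 1.1, 1.9]
gripper_width: -0.2
grasp_force: 1.2
```

Emit:
arm_command([
  [[0, 0, 0.004], [0, 0, 0]],
  [[0, 0, 0.008], [0, 0, 0]],
  [[0, 0, 0.008], [0, 0, 0]],
])

```text
clock: 16.9
position: [576.3, -93.1, 71.0]
ee_rot: [0.0, 1.0, -0.0, -0.001]
contact_force: [0.4, -0.8, 1.2]
gripper_width: -0.2
grasp_force: 0.2
```

Emit:
arm_command([
  [[0, 0, 0.004], [0, 0, 0]],
  [[0, 0, 0.008], [0, 0, 0]],
  [[0, 0, 0.012], [0, 0, 0]],
  [[0, 0, 0.012], [0, 0, 0]],
])

```text
clock: 17.3
position: [576.6, -92.8, 69.7]
ee_rot: [-0.0, 1.0, -0.0, -0.0]
contact_force: [-3.3, -0.5, 8.6]
gripper_width: 0.4
grasp_force: 4.4
```

Emit:
arm_command([
  [[0, 0, 0.006], [0, 0, 0]],
  [[0, 0, 0.012], [0, 0, 0]],
  [[0, 0, 0.012], [0, 0, 0]],
])

```text
clock: 17.6
position: [576.8, -92.8, 69.2]
ee_rot: [-0.001, 1.0, -0.001, 0.0]
contact_force: [-8.1, 1.9, 20.7]
gripper_width: 0.2
grasp_force: 10.4
```

The lever is on its stop: the force rises with no more travel. I'll lift off and check.

Emit:
arm_command([
  [[0, 0, -0.1], [0, 0, 0]],
  [[0, 0, -0.3], [0, 0, 0]],
  [[0, 0, -0.5], [0, 0, 0]],
  [[0, -0.2, -0.6], [0, 0, 0]],
  [[0, -0.2, -0.6], [0, 0, 0]],
])

```text
clock: 18.1
position: [578.9, -145.0, 219.8]
ee_rot: [0.001, 1.0, -0.0, 0.005]
contact_force: [0.6, 0.0, -0.5]
gripper_width: -0.2
grasp_force: 0.0
```

```bash
python3 lk.py | awk 'NR%2'; python3 - <<'E'
from h import *
im=cv2.imread('s7.png'); cv2.imwrite('pics/s8.png',cv2.resize(im[140:270,150:330],(720,520),interpolation=cv2.INTER_CUBIC))
E
```

```text
[593.3 -49.3  79. ] [257 180]
[591.4 -37.8  79.3] [254 183]
[584.4 -43.9  76.7] [258 184]
[595.2 -25.4  75.4] [249 186]
[592.4 -22.8  76.5] [249 187]
[562.  -50.9  79.4] [267 187]
[594.9 -12.6  75.6] [245 189]
[593.4 -11.2  74.5] [245 190]
[587.4 -11.9  75.6] [247 191]
[580.9  -3.1  85.5] [246 192]
[582.3   4.7  87.4] [243 193]
[582.3   7.8  86.4] [242 194]
[556.4 -32.7  74.6] [263 194]
[570.9   3.   89. ] [247 195]
[584.9   8.8  77.6] [241 196]
[565.4  -3.9  84.4] [251 196]
[567.4   3.4  85.5] [248 197]
[568.2   8.7  85.8] [246 198]
[573.7   9.9  78.2] [244 199]
[576.7  13.4  74.7] [242 200]
[556.9  -4.9  76.9] [254 200]
[561.1   9.5  78.6] [248 202]
[554.8   9.3  77.1] [250 204]
```

View pics/s8.png

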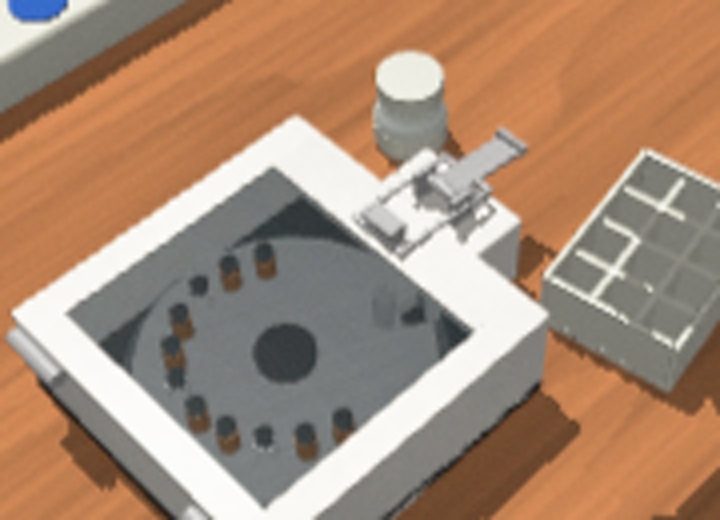

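The picture shows the lever lying flat at (485,165) and the loop hooked on the keeper at (385,225). The lid is shut, and the jar and vial box are undisturbed.

```bash
python3 -c "
from bench import arm
print(arm.job_done())"
```

```text
the job is handed in; nothing more can be done
None
```

I handed the job in at about 18 s: the notch was centred on the pointer when I set the tray, the lid is shut, the loop is hooked behind the keeper, the lever is pressed to its stop, and the jar and vial box look undisturbed in the last picture; closing the lid briefly put 101 N on the wrist (limit 120 N), and no verdict came back.

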